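# Sort door closers by the rattle and rack the sound ones

### The job

Any of the door closers lying loose on the bench may be broken inside, so that its piston slides when you tilt it. Lay the broken ones in the plywood returns tray, and lay every sound one flat in a free saddle of the fitting rack, faceplate pointing the same way as on the closer that already lies there, which stays in its place.

Things in the scene. Friction and masses are not known exactly. Their poses are not given: they have to be found in the camera images.
- closer_1_mid (a point): tubular door closer: plain steel barrel, 32 mm across and 108 mm long, both ends shut, a brass faceplate 54 x 28 x 4 mm across one end (6 mm stud at the other). Point: centre of the barrel, 16 mm up when it lies on the bench; x axis along the barrel toward the faceplate. About 0.4 kg. May be absent.
- closer_1_plate (a point): centre of the outer face of closer_1's faceplate, 58 mm from the barrel's centre along its x axis. Sound and broken closers look alike and weigh the same to within 10 percent; each may be either, in any number. Inside, a clip holds the piston at the middle. In a broken one the clip has let go (the hidden joint closer_1_clip is above 0; no reading of it is given).
- closer_2_mid (a point): tubular door closer: plain steel barrel, 32 mm across and 108 mm long, both ends shut, a brass faceplate 54 x 28 x 4 mm across one end (6 mm stud at the other). Point: centre of the barrel, 16 mm up when it lies on the bench; x axis along the barrel toward the faceplate. About 0.4 kg. May be absent.
- closer_2_plate (a point): centre of the outer face of closer_2's faceplate, 58 mm from the barrel's centre along its x axis. Half of a closer's weight is the steel piston inside. In a broken one it slides 30 mm either way from the middle, to the lower end, once the barrel is tilted more than about 15 degrees; at 30 degrees the whole 60 mm takes under 0.5 s. In a sound one it stays at the middle.
- closer_3_mid (a point): tubular door closer: plain steel barrel, 32 mm across and 108 mm long, both ends shut, a brass faceplate 54 x 28 x 4 mm across one end (6 mm stud at the other). Point: centre of the barrel, 16 mm up when it lies on the bench; x axis along the barrel toward the faceplate. About 0.4 kg. May be absent.
- closer_3_plate (a point): centre of the outer face of closer_3's faceplate, 58 mm from the barrel's centre along its x axis. A broken closer's piston stays at its end when the barrel is level again, so after a tilt one way and a tilt the other way the level barrel's moment about its middle differs by 0.12 N m.
- closer_4_mid (a point): tubular door closer: plain steel barrel, 32 mm across and 108 mm long, both ends shut, a brass faceplate 54 x 28 x 4 mm across one end (6 mm stud at the other). Point: centre of the barrel, 16 mm up when it lies on the bench; x axis along the barrel toward the faceplate. About 0.4 kg. May be absent.
- closer_4_plate (a point): centre of the outer face of closer_4's faceplate, 58 mm from the barrel's centre along its x axis.
- closer_5_mid (a point): tubular door closer: plain steel barrel, 32 mm across and 108 mm long, both ends shut, a brass faceplate 54 x 28 x 4 mm across one end (6 mm stud at the other). Point: centre of the barrel, 16 mm up when it lies on the bench; x axis along the barrel toward the faceplate. About 0.4 kg. May be absent.
- closer_5_plate (a point): centre of the outer face of closer_5's faceplate, 58 mm from the barrel's centre along its x axis.
- sample_a_mid (a point): a sound closer like the others, already in an end saddle of the rack: centre of its barrel, x axis toward its faceplate. Only one of sample_a and sample_b is there. Its faceplate shows which way all must point.
- sample_b_mid (a point): a sound closer like the others, already in an end saddle of the rack: centre of its barrel, x axis toward its faceplate. Only one of sample_a and sample_b is there. Its faceplate shows which way all must point.
- rack: fitting rack, fixed: plywood board 106 x 322 x 9 mm with two notched wooden rails along its y axis (18 mm thick, middles at x = -40 and 40 mm, tops 35 mm up; 62 mm clear between them). Opposite notches make five saddles; a closer lies across both rails, along the rack's x axis, faceplate outside the rails. Origin: centre of the underside.
- saddle_1 (a point): saddle 1 of the rack, at its y = -128 mm: middle of the notch floor line, half-way between the rails, 22 mm above the bench. 40 mm wide, 13 mm deep; a closer in it has its centre 16 mm above this point. x axis along the closer.
- saddle_2 (a point): saddle 2 of the rack, at its y = -64 mm: middle of the notch floor line, half-way between the rails, 22 mm above the bench. 40 mm wide, 13 mm deep; a closer in it has its centre 16 mm above this point. x axis along the closer.
- saddle_3 (a point): saddle 3 of the rack, at its y = 0 mm: middle of the notch floor line, half-way between the rails, 22 mm above the bench. 40 mm wide, 13 mm deep; a closer in it has its centre 16 mm above this point. x axis along the closer.
- saddle_4 (a point): saddle 4 of the rack, at its y = 64 mm: middle of the notch floor line, half-way between the rails, 22 mm above the bench. 40 mm wide, 13 mm deep; a closer in it has its centre 16 mm above this point. x axis along the closer.
- saddle_5 (a point): saddle 5 of the rack, at its y = 128 mm: middle of the notch floor line, half-way between the rails, 22 mm above the bench. 40 mm wide, 13 mm deep; a closer in it has its centre 16 mm above this point. x axis along the closer.
- tray: returns tray, fixed: low plywood tray, outside 172 (x) x 262 (y) x 28 mm high, walls and floor 6 mm; takes four closers side by side along its x axis. Origin: centre of the underside.
Not all that is in view belongs to the job. Leave any green look-alike of the part that bears closer_3_mid alone.

How it is judged (in metres and radians):
At the end, for the whole second after the job is handed in: Broken closers lie in the tray, centre under 65 mm up, level within 18 degrees. Sound ones and the sample lie in saddles, level within 5 degrees, centre within 20 mm of the rack's middle line and 32-44 mm up, faceplates on the sample's side; sample moved under 30 mm. At rest (x of sample_a_mid in the frame of rack between -0.02 and 0.02 m and y of sample_a_mid in the frame of rack between -0.15 and 0.15 m and height (world z) of sample_a_mid between 0.032 and 0.044 m and angle between sample_a_mid's own x axis and vertical between 1.47 and 1.67 rad and distance of each of sample_a_mid, sample_b_mid from where it was at the start of the episode below 0.03 m and x of sample_b_mid in the frame of rack between -0.02 and 0.02 m and y of sample_b_mid in the frame of rack between -0.15 and 0.15 m and height (world z) of sample_b_mid between 0.032 and 0.044 m and angle between sample_b_mid's own x axis and vertical between 1.47 and 1.67 rad and linear speed of each of closer_1, closer_2, closer_3, closer_4, closer_5 below 0.02 m/s and ((value of joint closer_1_clip above -0.0003 m and x of closer_1_mid in the frame of tray between -0.075 and 0.075 m and y of closer_1_mid in the frame of tray between -0.12 and 0.12 m and height (world z) of closer_1_mid below 0.065 m and angle between closer_1_mid's own x axis and vertical between 1.25 and 1.89 rad) or (value of joint closer_1_clip below 0.0003 m and x of closer_1_mid in the frame of rack between -0.02 and 0.02 m and y of closer_1_mid in the frame of rack between -0.15 and 0.15 m and height (world z) of closer_1_mid between 0.032 and 0.044 m and angle between closer_1_mid's own x axis and vertical between 1.47 and 1.67 rad and x of closer_1_plate in the frame of sample_a_mid above 0.03 m and x of closer_1_plate in the frame of sample_b_mid above 0.03 m)) and ((value of joint closer_2_clip above -0.0003 m and x of closer_2_mid in the frame of tray between -0.075 and 0.075 m and y of closer_2_mid in the frame of tray between -0.12 and 0.12 m and height (world z) of closer_2_mid below 0.065 m and angle between closer_2_mid's own x axis and vertical between 1.25 and 1.89 rad) or (value of joint closer_2_clip below 0.0003 m and x of closer_2_mid in the frame of rack between -0.02 and 0.02 m and y of closer_2_mid in the frame of rack between -0.15 and 0.15 m and height (world z) of closer_2_mid between 0.032 and 0.044 m and angle between closer_2_mid's own x axis and vertical between 1.47 and 1.67 rad and x of closer_2_plate in the frame of sample_a_mid above 0.03 m and x of closer_2_plate in the frame of sample_b_mid above 0.03 m)) and ((value of joint closer_3_clip above -0.0003 m and x of closer_3_mid in the frame of tray between -0.075 and 0.075 m and y of closer_3_mid in the frame of tray between -0.12 and 0.12 m and height (world z) of closer_3_mid below 0.065 m and angle between closer_3_mid's own x axis and vertical between 1.25 and 1.89 rad) or (value of joint closer_3_clip below 0.0003 m and x of closer_3_mid in the frame of rack between -0.02 and 0.02 m and y of closer_3_mid in the frame of rack between -0.15 and 0.15 m and height (world z) of closer_3_mid between 0.032 and 0.044 m and angle between closer_3_mid's own x axis and vertical between 1.47 and 1.67 rad and x of closer_3_plate in the frame of sample_a_mid above 0.03 m and x of closer_3_plate in the frame of sample_b_mid above 0.03 m)) and ((value of joint closer_4_clip above -0.0003 m and x of closer_4_mid in the frame of tray between -0.075 and 0.075 m and y of closer_4_mid in the frame of tray between -0.12 and 0.12 m and height (world z) of closer_4_mid below 0.065 m and angle between closer_4_mid's own x axis and vertical between 1.25 and 1.89 rad) or (value of joint closer_4_clip below 0.0003 m and x of closer_4_mid in the frame of rack between -0.02 and 0.02 m and y of closer_4_mid in the frame of rack between -0.15 and 0.15 m and height (world z) of closer_4_mid between 0.032 and 0.044 m and angle between closer_4_mid's own x axis and vertical between 1.47 and 1.67 rad and x of closer_4_plate in the frame of sample_a_mid above 0.03 m and x of closer_4_plate in the frame of sample_b_mid above 0.03 m)) and ((value of joint closer_5_clip above -0.0003 m and x of closer_5_mid in the frame of tray between -0.075 and 0.075 m and y of closer_5_mid in the frame of tray between -0.12 and 0.12 m and height (world z) of closer_5_mid below 0.065 m and angle between closer_5_mid's own x axis and vertical between 1.25 and 1.89 rad) or (value of joint closer_5_clip below 0.0003 m and x of closer_5_mid in the frame of rack between -0.02 and 0.02 m and y of closer_5_mid in the frame of rack between -0.15 and 0.15 m and height (world z) of closer_5_mid between 0.032 and 0.044 m and angle between closer_5_mid's own x axis and vertical between 1.47 and 1.67 rad and x of closer_5_plate in the frame of sample_a_mid above 0.03 m and x of closer_5_plate in the frame of sample_b_mid above 0.03 m))); the robot touches nothing.
Of sample_a, sample_b only 1 to 1 are there at a start; the rules pass over those that are not, and their reading is None.
Of closer_1, closer_2, closer_3, closer_4, closer_5 only 3 to 4 are there at a start; the rules pass over those that are not, and their reading is None.
At some moment in a run one of closer_1, closer_2, closer_3, closer_4, closer_5 may be knocked a few centimetres aside while the robot is not near it.
Once in a run the grip may slacken for a moment while it holds something.
It also fails if it takes over 210 s, if anything falls off the work surface, if the arm or the gripper's body presses on something with over 40 N, if the wrist force passes 120 N, or if a joint passes its speed limit or range.

### The arm

A 6-joint arm with a two-finger parallel gripper is mounted at the origin on a cart in front of the work surface, level with it; the furniture and walls round the work are solid. World frame = base frame: x ahead of the robot, y to its left, z up, the work surface at z = 0. Lengths are in mm, angles in rad, forces in N, time in s.
With the tool pointing down it reaches from about 275 to 750 mm from the base axis. Payload 10.2 kg.
Tool frame: the origin (TCP) lies midway between the tips of the shut fingers; the grasp point (between the pads) lies 19 mm behind it; z points along the fingers, y is the line along which they close (so a half turn about z gives the same grasp; the last joint's range is limited). The gripper opens to 85 mm and grips with 20 to 120 N. Pads are 22 mm wide; open, the fingers measure 114 mm over their backs; the gripper's body (76 mm by 85 mm) begins 54 mm behind the grasp point. The pads swing forward as they close: fully open they stand 13 mm farther back than shut.
Start: joints at [-0.223, 0.313, 1.498, -0, 1.331, -0.223], TCP at [525.006, -0.013, 197.394] pointing down, gripper open.
Joint ranges: [-2.94, 2.94], [-0.97, 2.17], [0.19, 2.56], [-1.23, 4.37], [0.02, 3.11], [-2.88, 2.88]. Speed limits (rad/s): [2.39, 2.39, 3.01, 3.14, 3.14, 3.14].

### API

Orientations are given as a unit quaternion [w, x, y, z].
In Python, from rig import ctrl gives the robot as it stands.
- The arm moves only by the tool send_rows, never from a script. Its argument "targets" is a list of rows, each a list of 7 numbers: the closure, from -1 (fully open) to 1 (shut), so that 0 is half open, then the shift along the tool's x, y, z in m, then the turn, a rotation vector about the tool's x, y, z in rad. In form: [[claw, dx, dy, dz, ax, ay, az], ...]. A call has exactly 10 rows; each row shifts and turns the commanded pose from where the row before left it, along the tool's axes as they then stand; what a row does not reach is not made up. A row lasts 1/8 s, in which the tool goes at most 62.5 mm and 10.7 degrees, less where a joint would pass 70% of its speed; a pose out of reach is approached as far as the arm can. A call with a gripper value outside its range is refused whole. The fingers move at their own pace and stop on an object; "squeeze" is the grip in N (left out, the last holds). Time passes only in rows, so rows that do not move let the fingers close, or fill a call up. It gives the time, the measured TCP pose, the force, the opening and the grip force at its end, in the units of the state.
- ctrl.sense(): the state, without advancing time (a new reading comes with each control period).
- ctrl.capture(name): name is "scene" or "side" or "wrist"; returns a dict with "img" (420x560x3 uint8, red, green, blue), "camera_matrix" (3x3 intrinsics, pixels), "R" (3x3) and "t" (3): a world point X has camera coordinates R X + t. Camera axes: x right, y down, z forward; pixel columns grow to the right and rows downward; lengths in mm; the calibration is good to about 2 mm. A picture is of the moment at which its call begins. There is no depth.
- ctrl.finish_job(): hands the job in; it is judged then, once.
Trained networks look in a picture, given as the dict that the camera call returned (one of the last four; its "shot" number tells which), for a name from the list of things; names that differ only in an ending like _2 or _b are one class to them, and where a whole thing is asked for, a point or a joint stands for the part that bears it (a point fixed in the world has none). Each returns a list of dicts, best first, with "score" (0 to 1); they miss things now and then, are a little off and sometimes report something else, mostly with a low value. They report only what shows in the picture. A call takes as long as a camera call. They do not tell look-alikes from the thing itself.
- ctrl.boxes_of(query, picture): "extent" ([left, top, width, height] in pixels, round what is visible of it).
- ctrl.landmark_of(query, picture): "point" ([column, row] in pixels: a listed point, or the origin of a listed thing).
The state is a dict: "time_s": time; "joints": joint angles; "dq": joint speeds; "tau": joint torques, N m; "eef_pos": TCP position; "ee_rot": TCP orientation; "force": force on the tool from outside, world axes, zero at the start; "wrist_torque": the same for the moment, N m; "grip_width": opening from 0.0 (shut) to 1.0 (fully open); "grip_force": force on a finger pad.
Only numpy, scipy, OpenCV 4.12 (cv2) and the standard library are available. Lean on these libraries where they do the work, as an engineer would, in place of code of your own. Each camera call takes 0.05 s, during which the arm holds its last target. There are 200 camera calls.

## Working session

There is one attempt and no reset: what is moved stays moved. The work goes in short steps, Python scripts to look and compute and a tool call to move; the robot and the scene stay as the last step left them, time stands still between calls to the robot, and variables do not carry over. Pictures are saved under pics/ and viewed, at most 14 in all, crops included, and the job is handed in when it is done.

Besides the shell and the picture viewer there is one more tool, called after "Call:" as name(argument=value, ...) on one line, values as JSON. send_rows: Moves the arm, as the interface text tells. Its arguments: {"type":"object","properties":{"targets":{"type":"array"},"squeeze":{"type":"number"}},"required":["targets"]}

```bash
ls; mkdir -p pics; cat > h.py <<'E'
import numpy as np, cv2, json
from scipy.spatial.transform import Rotation as Ro
from rig import ctrl
def px2w(p,c,z):
    K=np.array(c["camera_matrix"]);R=np.array(c["R"]);t=np.array(c["t"]).ravel()
    d=R.T@np.linalg.inv(K)@np.array([p[0],p[1],1.]);o=-R.T@t
    return o+d*(z-o[2])/d[2]
def w2px(X,c):
    v=np.array(c["camera_matrix"])@(np.array(c["R"])@np.array(X,float)+np.array(c["t"]).ravel());return v[:2]/v[2]
def save(c,n): cv2.imwrite(f"pics/{n}.png",cv2.cvtColor(np.array(c["img"]),cv2.COLOR_RGB2BGR))
def lm(q,c,z,ms=.3):
    for d in ctrl.landmark_of(q,c):
        if d["score"]>ms: print(q,round(d["score"],2),np.round(d["point"]),np.round(px2w(d["point"],c,z)[:2],1))
E
python3 - <<'E'
from h import *
for n in("scene","side"):
    c=ctrl.capture(n);save(c,n)
    print(n,np.round(-np.array(c["R"]).T@np.array(c["t"]).ravel()))
    lm("closer_1_mid",c,16);lm("closer_1_plate",c,16);lm("sample_a_mid",c,38);lm("rack",c,0);lm("tray",c,0)
    lm("saddle_1",c,22)
s=ctrl.sense();print(s)
E
```

```text
pics
scene [-119. -774.  524.]
rack 0.81 [189. 221.] [445.1 149.7]
tray 0.94 [265. 263.] [ 449.4 -175.1]
saddle_1 0.94 [174. 209.] [436.9 210.7]
saddle_1 0.9 [166. 203.] [442.1 267.3]
saddle_1 0.81 [199. 224.] [433.9  76.2]
saddle_1 0.79 [189. 212.] [457.  162.8]
saddle_1 0.55 [215. 228.] [451.5  25.4]
side [  570. -1147.   602.]
rack 0.57 [240. 203.] [442.4 174.3]
tray 0.88 [230. 256.] [ 437.2 -178.2]
tray 0.65 [293. 185.] [640. 336.]
saddle_1 0.95 [239. 208.] [446.3  86.9]
saddle_1 0.82 [242. 192.] [448.5 224.6]
saddle_1 0.81 [239. 185.] [431.4 293.6]
saddle_1 0.68 [239. 199.] [441.2 161.7]
saddle_1 0.67 [238. 214.] [447.4  47.3]
{'time_s': 0.7, 'joints': array([-2.23382801e-01,  3.12906275e-01,  1.49774092e+00,  1.24881171e-05,
        1.33102716e+00, -2.23421851e-01]), 'dq': array([ 8.57737878e-04, -9.17519226e-04,  3.42750717e-05,  1.48060227e-03,
        7.90903617e-04,  1.60438065e-03]), 'tau': array([-7.19583986e-04, -4.12100315e+01, -2.59878302e+01, -2.24540531e-04,
        5.08142130e-04,  1.69339137e-05]), 'eef_pos': array([5.24981883e+02, 4.57712407e-03, 1.97375542e+02]), 'ee_rot': array([-3.78010114e-05,  7.07094023e-01,  7.07119538e-01, -1.66367235e-05]), 'force': array([ 0.20035344, -0.2990314 ,  0.36719693]), 'wrist_torque': array([ 0.0023234 ,  0.02979101, -0.03171172]), 'grip_force': 0.0, 'grip_width': 1.000855507272233}
```

View pics/scene.png

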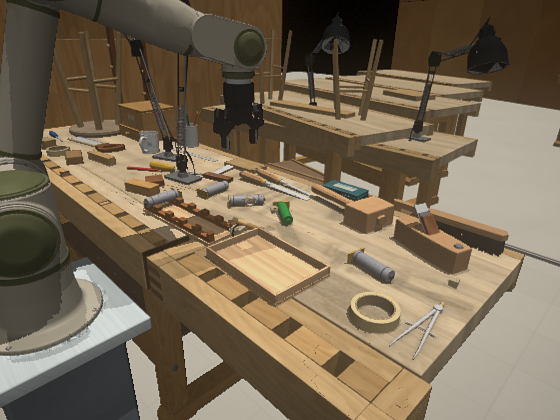

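View pics/side.png

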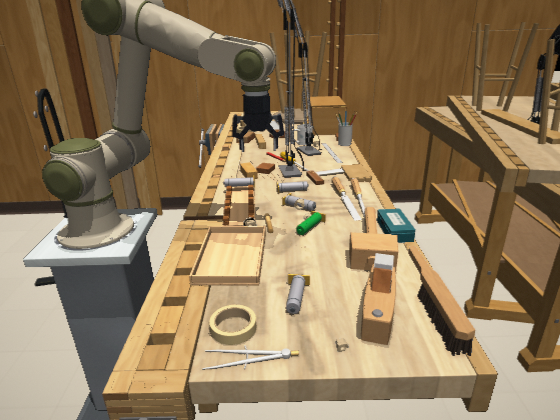

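Call:
send_rows(targets=[[-1,0,0,-0.05,0,0,0],[-1,0,0,-0.05,0,0,0],[-1,0.03,-0.02,-0.03,0,0,0],[-1,0.03,-0.02,-0.03,0,0,0],[-1,0.03,-0.01,-0.03,0,0,0],[-1,0.03,0,0,0,0,0],[-1,0,0,0,0,0,0],[-1,0,0,0,0,0,0],[-1,0,0,0,0,0,0],[-1,0,0,0,0,0,0]])

```text
time_s: 1.95
eef_pos: [475.1, 119.4, 387.3]
ee_rot: [-0.0, 0.707, 0.707, -0.0]
force: [-0.0, 0.5, 0.5]
grip_width: 0.999
grip_force: 0.0
```

```bash
python3 - <<'E'
from h import *
c=ctrl.capture("wrist");save(c,"w1");print(np.round(-np.array(c["R"]).T@np.array(c["t"]).ravel()),np.round(c["R"],2))
lm("closer_1_mid",c,16,.15);lm("closer_1_plate",c,16,.15);lm("sample_a_mid",c,38,.15);lm("rack",c,0);lm("tray",c,0)
lm("saddle_1",c,22)
print(ctrl.sense()["eef_pos"],ctrl.sense()["time_s"])
E
```

```text
[475. 195. 564.] [[ 1.   -0.    0.  ]
 [-0.   -0.96  0.3 ]
 [-0.   -0.3  -0.96]]
rack 0.56 [258. 127.] [442.3 149.5]
tray 0.9 [262. 323.] [ 443.5 -183.2]
tray 0.61 [258. 173.] [442.5  81.7]
saddle_1 0.95 [252.  26.] [438.2 281.7]
saddle_1 0.89 [258. 171.] [442.4  89. ]
saddle_1 0.8 [261. 216.] [447.   19.9]
saddle_1 0.65 [259. 129.] [445.2 149.1]
saddle_1 0.6 [254.  80.] [440.4 214.6]
[475.00512223 119.91520723 387.39505275] 2.3
```

View pics/w1.png

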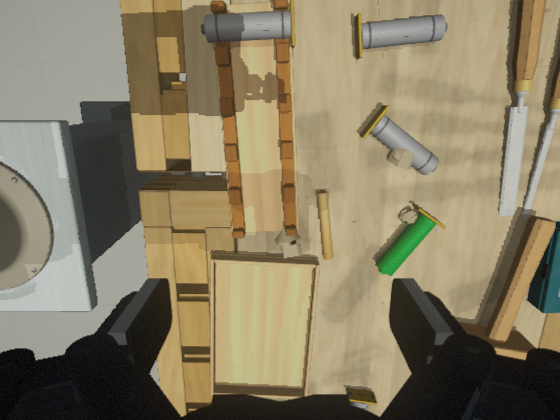

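```bash
python3 - <<'E'
from h import *
c=ctrl.capture("wrist")
print(ctrl.landmark_of("closer_1_mid",c),ctrl.landmark_of("closer_2_plate",c))
for d in ctrl.boxes_of("closer_1_mid",c)+ctrl.boxes_of("sample_a_mid",c):
  e=d["extent"];print(round(d["score"],2),np.round(e),np.round(px2w([e[0]+e[2]/2,e[1]+e[3]/2],c,16)))
for n,p in dict(Apl=(360,36),Ast=(446,27),Bpl=(375,122),Bst=(434,165),Gpl=(430,216),k1=(400,158),k2=(407,213)).items():
  print(n,np.round(px2w(p,c,16)))
s=ctrl.capture("side")
for n,p in dict(Cpl=(298,281),Cst=(291,312),lamp=(290,172)).items(): print(n,np.round(px2w(p,s,10)))
s=ctrl.capture("scene")
for n,p in dict(Cpl=(354,258),Cst=(392,274),lamp=(183,178)).items(): print(n,np.round(px2w(p,s,10)))
for d in ctrl.boxes_of("closer_1_mid",s):print(round(d["score"],2),np.round(d["extent"]))
E
```

```text
[] [{'point': [359.5, 394.9], 'score': 0.95}]
Apl [582. 271.  16.]
Ast [696. 282.  16.]
Bpl [611. 159.  16.]
Bst [702.  97.  16.]
Gpl [706.  18.  16.]
k1 [651. 107.  16.]
k2 [670.  23.  16.]
Cpl [ 619. -318.   10.]
Cst [ 596. -433.   10.]
lamp [633. 451.  10.]
Cpl [ 613. -323.   10.]
Cst [ 618. -425.   10.]
lamp [624. 456.  10.]
0.49 [346. 252.  48.  33.]
```

```bash
python3 - <<'E'
from h import *
a=cv2.imread("pics/scene.png")[115:225,40:260];b=cv2.imread("pics/side.png")[100:230,190:390]
a=cv2.resize(a,(660,330),interpolation=cv2.INTER_CUBIC);b=cv2.resize(b,(400,260),interpolation=cv2.INTER_CUBIC)
o=np.zeros((600,660,3),np.uint8);o[:330]=a;o[335:595,:400]=b;cv2.imwrite("pics/crop1.png",o)
E
```

```text
(no output)
```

View pics/crop1.png

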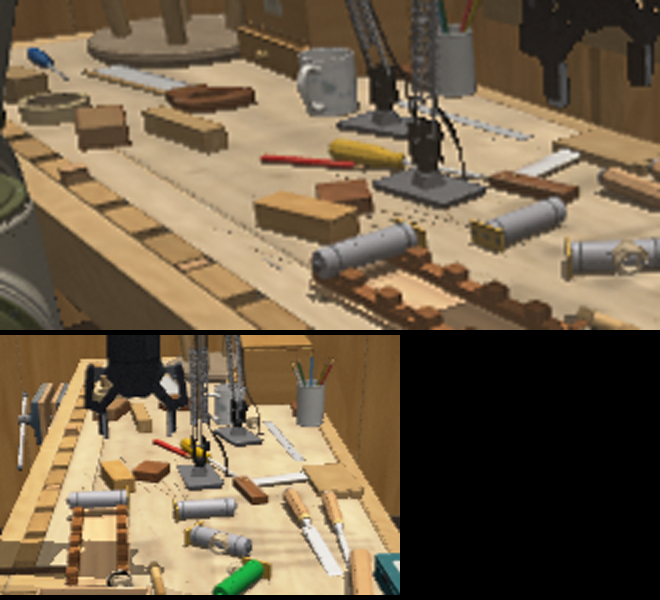

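Call:
send_rows(targets=[[-1,0.026,0.027,0.031,0,0,0],[-1,0.026,0.027,0.031,0,0,0],[-1,0.026,0.027,0.031,0,0,0],[-1,0.026,0.027,0.031,0,0,0],[-1,0.026,0.027,0.031,0,0,0],[-1,0.026,0.027,0.031,0,0,0],[-1,0,0,0,0,0,0.165],[-1,0,0,0,0,0,0.165],[-1,0,0,0,0,0,0.165],[-1,0,0,0,0,0,0.165]])

```text
time_s: 3.95
eef_pos: [637.0, 276.0, 201.2]
ee_rot: [-0.0, 0.899, 0.437, -0.0]
force: [-0.1, -0.1, 0.5]
grip_width: 1.001
grip_force: 0.0
```

Call:
send_rows(targets=[[-1,0,0,0,0,0,0.165],[-1,0,0,0,0,0,0.165],[-1,0,0,0,0,0,0.165],[-1,0,0,0,0,0,0.165],[-1,0,0,0,0,0,0.165],[-1,0,0,0,0,0,0],[-1,0,0,0,0,0,0],[-1,0,0,0,0,0,0],[-1,0,0,0,0,0,0],[-1,0,0,0,0,0,0]])

```text
time_s: 5.2
eef_pos: [637.0, 276.0, 201.4]
ee_rot: [0.0, 0.999, 0.043, 0.0]
force: [0.7, -0.0, -0.8]
grip_width: 0.998
grip_force: 0.0
```

```bash
python3 - <<'E'
from h import *
c=ctrl.capture("wrist");save(c,"w2")
lm("closer_1_mid",c,16,.15);lm("closer_1_plate",c,16,.15)
s=ctrl.sense();print(s["eef_pos"],s["ee_rot"],s["time_s"],s["joints"])
R=Ro.from_quat(np.roll(s["ee_rot"],-1)).as_matrix();print(np.round(R,3))
E
```

```text
[636.99414767 275.99832164 201.38156929] [-8.01687135e-06  9.99076598e-01  4.29645393e-02 -2.23074317e-05] 5.35 [2.40533904e-01 7.13578394e-01 8.66121530e-01 2.44795540e-05
 1.56193333e+00 1.72537448e+00]
[[ 0.996  0.086 -0.   ]
 [ 0.086 -0.996  0.   ]
 [-0.    -0.    -1.   ]]
```

View pics/w2.png

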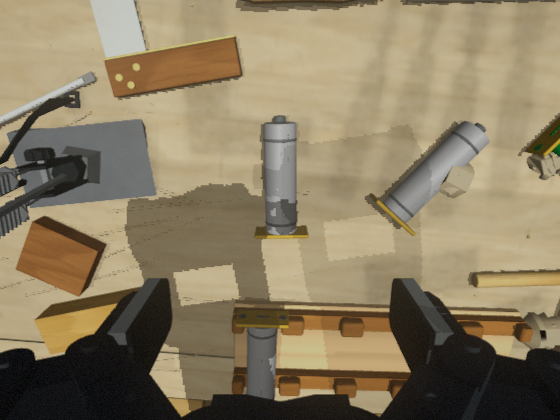

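```bash
python3 - <<'E'
from h import *
c=ctrl.capture("wrist")
for n,p,z in [("Astud",(280,117),16),("Aend",(280,123),32),("Apl",(281,231),30),("Aplbot",(281,238),2),("Bstud",(485,127),16),("Bend",(464,123),32),("Bpl",(395,212),30),("k",(458,183),10),("sample pl",(262,310),38),("Apx",(281,231),16)]:
  print(n,np.round(px2w(p,c,z)))
E
```

```text
Astud [694. 280.  16.]
Aend [689. 280.  32.]
Apl [586. 270.  30.]
Aplbot [567. 268.   2.]
Bstud [701.  87.  16.]
Bend [703. 115.  32.]
Bpl [615. 161.  30.]
k [645.  97.  10.]
sample pl [500. 282.  38.]
Apx [580. 270.  16.]
```

Call:
send_rows(targets=[[-1,0.002,0,0.05,0,0,0],[-1,0,0,0.05,0,0,0],[-1,0,0,0.05,0,0,0],[-1,0,0,0.03,0,0,0],[-1,0,0,0.018,0,0,0],[-1,0,0,0,0,0,0],[0.5,0,0,0,0,0,0],[0.9,0,0,0,0,0,0],[0.9,0,0,0,0,0,0],[0.9,0,0,0,0,0,0]], squeeze=100)

```text
time_s: 6.65
eef_pos: [639.1, 276.2, 3.7]
ee_rot: [-0.0, 0.999, 0.043, 0.0]
force: [-0.8, 0.4, -0.6]
grip_width: 0.143
grip_force: 0.0
```

Call:
send_rows(targets=[[0.9,0,0,0,0,0,0],[0.9,0,0,0,0,0,0],[0.9,0,0,0,0,0,0],[0.9,0,0,-0.02,0,0,0],[0.9,0,0,-0.05,0,0,0],[0.9,0,0,-0.05,0,0,0],[0.9,0,0,-0.04,0,0,0],[0.9,0,0,0,0,0,0],[0.9,0,0,0,0,0,0],[0.9,0,0,0,0,0,0]])

```text
time_s: 7.9
eef_pos: [638.5, 276.0, 162.3]
ee_rot: [0.0, 0.999, 0.043, -0.001]
force: [0.3, 0.1, -0.7]
grip_width: 0.05
grip_force: 0.0
```

```bash
python3 - <<'E'
from h import *
s=ctrl.sense()
R=Ro.from_quat(np.roll(s["ee_rot"],-1)).as_matrix()
print(s["time_s"],s["eef_pos"],s["force"],R.T@s["wrist_torque"],s["grip_width"],s["joints"])
E
```

```text
7.9 [638.51655361 276.04168472 162.2701518 ] [ 0.30595194  0.05178184 -0.67011256] [-0.01134797  0.01456008 -0.02356293] 0.050385085339416914 [2.40061221e-01 7.34778860e-01 9.28353012e-01 3.72243784e-05
 1.48060837e+00 1.72506893e+00]
```

```bash
python3 - <<'E'
from h import *
c=ctrl.capture("wrist");save(c,"w3")
lm("closer_1_plate",c,16,.15)
E
```

```text
(no output)
```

View pics/w3.png

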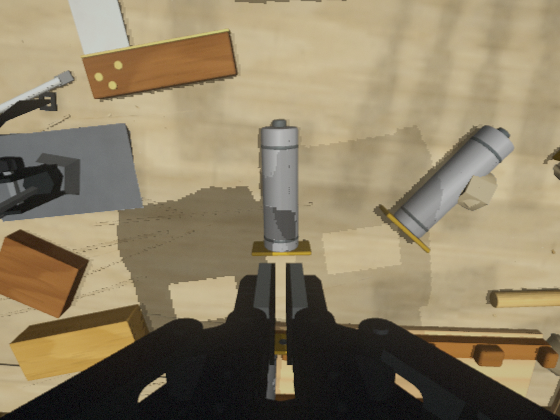

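```bash
python3 - <<'E'
from h import *
c=ctrl.capture("wrist");s=ctrl.sense()
print(s["eef_pos"],np.round(-np.array(c["R"]).T@np.array(c["t"]).ravel()));print(np.round(c["R"],2),np.round(c["camera_matrix"]))
for X in [(638.5,276,162),(638.5,276,16),(638.5,276,0),(443,277,38)]: print(X,np.round(w2px(X,c)))
for p in [(280,121),(281,251)]: print(np.round(px2w(p,c,16)))
E
```

```text
[638.79100689 276.10177787 162.6565673 ] [714. 282. 339.]
[[ 0.09 -1.    0.  ]
 [-0.95 -0.08  0.3 ]
 [-0.3  -0.03 -0.95]] [[375.   0. 280.]
 [  0. 375. 212.]
 [  0.   0.   1.]]
(638.5, 276, 162) [279. 251.]
(638.5, 276, 16) [279. 186.]
(638.5, 276, 0) [279. 182.]
(443, 277, 38) [261. 385.]
[694. 280.  16.]
[576. 269.  16.]
```

```bash
python3 - <<'E'
from h import *
c=ctrl.capture("side");
for X in [(638.5,276,162),(638.5,276,200),(525,0,197),(525+43,0,210),(525-43,0,210)]: print(X,np.round(w2px(X,c)))
d=ctrl.capture("scene")
for X in [(638.5,276,162),(638.5,276,200),(525,0,197),(525+43,0,210),(525-43,0,210)]: print(X,np.round(w2px(X,d)))
o=np.hstack([cv2.resize(np.array(k["img"])[40:240,s:s+200],(400,400)) for k,s in((c,200),(d,120))])
cv2.imwrite("pics/c2.png",o[:,:,::-1])
E
```

```text
(638.5, 276, 162) [293. 149.]
(638.5, 276, 200) [293. 139.]
(525, 0, 197) [259. 167.]
(568, 0, 210) [274. 162.]
(482, 0, 210) [245. 163.]
(638.5, 276, 162) [213. 148.]
(638.5, 276, 200) [212. 136.]
(525, 0, 197) [240. 164.]
(568, 0, 210) [252. 156.]
(482, 0, 210) [227. 162.]
```

View pics/c2.png

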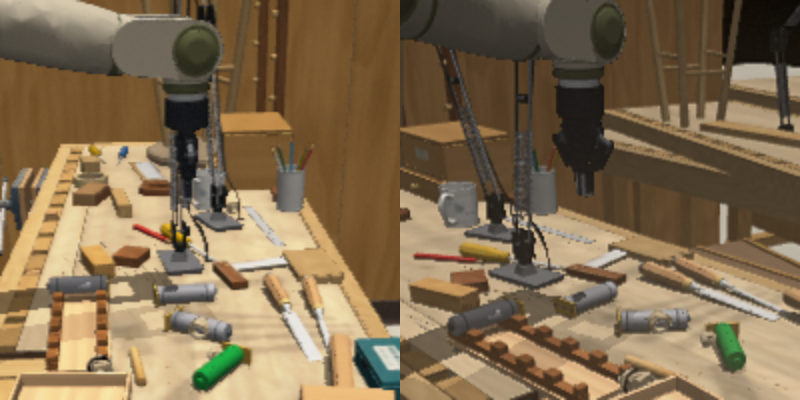

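Call:
send_rows(targets=[[-0.3,0,0,0,0,0,0],[-0.3,0,0,0,0,0,0],[-0.3,0,0,0,0,0,0],[-0.3,0,0,0.05,0,0,0],[-0.3,0,0,0.05,0,0,0],[-0.3,0,0,0.04,0,0,0],[-0.3,0,0,0.02,0,0,0],[-0.3,0,0,0,0,0,0],[-0.3,0,0,0,0,0,0],[-0.3,0,0,0,0,0,0]])

```text
time_s: 9.4
eef_pos: [639.9, 276.4, 5.2]
ee_rot: [-0.0, 0.999, 0.043, 0.001]
force: [0.4, 0.1, 0.2]
grip_width: 0.651
grip_force: 0.0
```

```bash
python3 - <<'E'
from h import *
s=ctrl.sense();print(s["eef_pos"],s["force"],s["grip_width"])
c=ctrl.capture("side");d=ctrl.capture("scene");w=ctrl.capture("wrist")
o=np.hstack([cv2.resize(np.array(k["img"])[y:y+h,s:s+b],(400,500),interpolation=cv2.INTER_CUBIC) for k,s,y,b,h in((c,260,130,80,100),(d,180,120,80,100))])
cv2.imwrite("pics/c3.png",o[:,:,::-1])
E
```

```text
[639.86325953 276.39878735   5.1629942 ] [0.39542478 0.10393259 0.19801322] 0.650972665687815
```

View pics/c3.png

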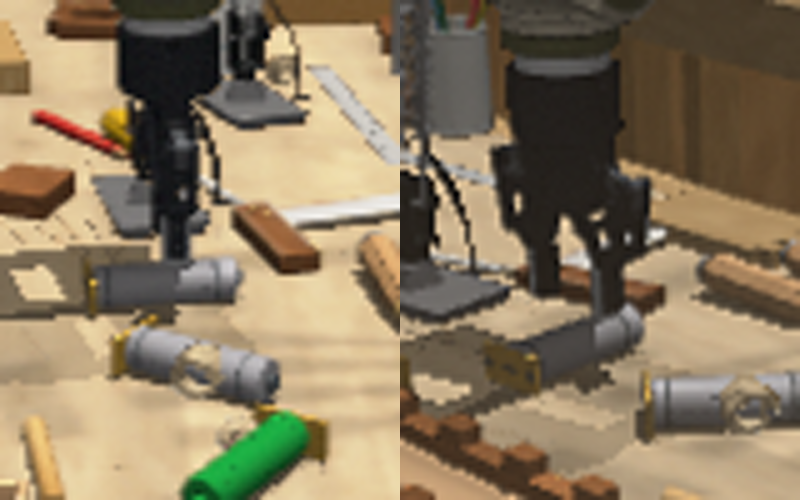

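Call:
send_rows(targets=[[-0.3,-0.001,0,0.005,0,0,0],[-0.3,0,0,0.005,0,0,0],[-0.3,0,0,0.005,0,0,0],[-0.3,0,0,0.005,0,0,0],[-0.3,0,0,0,0,0,0],[-0.3,0,0,0,0,0,0],[-0.3,0,0,0,0,0,0],[-0.3,0,0,0,0,0,0],[-0.3,0,0,0,0,0,0],[-0.3,0,0,0,0,0,0]])

```text
time_s: 10.8
eef_pos: [638.0, 276.1, -16.6]
ee_rot: [-0.0, 0.999, 0.043, 0.0]
force: [-0.3, -0.6, 0.6]
grip_width: 0.649
grip_force: 0.0
```

Call:
send_rows(targets=[[-0.3,0.001,0,0.003,0,0,0],[-0.3,0,0,0.003,0,0,0],[-0.3,0,0,0.003,0,0,0],[-0.3,0,0,0.002,0,0,0],[-0.3,0,0,0,0,0,0],[0.1,0,0,0,0,0,0],[0.9,0,0,0,0,0,0],[0.9,0,0,0,0,0,0],[0.9,0,0,0,0,0,0],[0.9,0,0,0,0,0,0]])

```text
time_s: 12.05
eef_pos: [639.3, 276.3, -26.9]
ee_rot: [-0.0, 0.999, 0.043, 0.0]
force: [-2.5, -0.5, 5.9]
grip_width: 0.335
grip_force: 99.0
```

Call:
send_rows(targets=[[0.9,0,0,-0.02,0,0,0],[0.9,0,0,-0.05,0,0,0],[0.9,0,0,-0.05,0,0,0],[0.9,0,0,-0.05,0,0,0],[0.9,0,0,-0.03,0,0,0],[0.9,0,0,0,0,0,0],[0.9,0,0,0,0,0,0],[0.9,0,0,0,0,0,0],[0.9,0,0,0,0,0,0],[0.9,0,0,0,0,0,0]])

```text
time_s: 13.3
eef_pos: [638.9, 276.1, 171.9]
ee_rot: [0.0, 0.999, 0.043, -0.0]
force: [0.2, -0.7, -4.6]
grip_width: 0.347
grip_force: 69.9
```

```bash
cat >> h.py <<'E'
def st():
    s=ctrl.sense();R=Ro.from_quat(np.roll(s["ee_rot"],-1)).as_matrix()
    print(round(s["time_s"],2),np.round(s["eef_pos"],1),"F",np.round(s["force"],2),"Ttool",np.round(R.T@s["wrist_torque"],4),"w",round(s["grip_width"],3),round(s["grip_force"],1),"j",np.round(s["joints"],2),"toolx",np.round(np.degrees(np.arctan2(R[1,0],R[0,0])),1),"tilt",np.round(np.degrees(np.arcsin(R[2,0])),1))
E
python3 - <<'E'
from h import *
st()
c=ctrl.capture("wrist");save(c,"w4")
E
```

```text
13.3 [638.9 276.1 171.9] F [ 0.18 -0.72 -4.63] Ttool [0.0055 0.0247 0.036 ] w 0.347 69.9 j [ 0.24  0.73  0.91 -0.    1.5   1.73] toolx 4.9 tilt -0.0
```

View pics/w4.png

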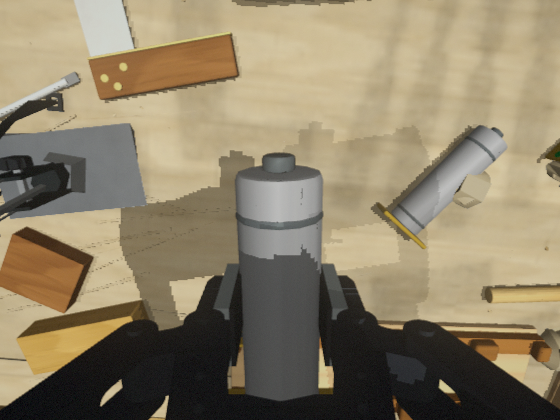

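Call:
send_rows(targets=[[0.9,0,0,0,0,0.18,0],[0.9,0,0,0,0,0.18,0],[0.9,0,0,0,0,0.18,0],[0.9,0,0,0,0,0,0],[0.9,0,0,0,0,0,0],[0.9,0,0,0,0,0,0],[0.9,0,0,0,0,0,0],[0.9,0,0,0,0,-0.18,0],[0.9,0,0,0,0,-0.18,0],[0.9,0,0,0,0,-0.18,0]], squeeze=120)

```text
time_s: 14.6
eef_pos: [639.6, 276.2, 173.9]
ee_rot: [-0.0, 0.999, 0.043, -0.001]
force: [2.3, 0.2, -4.6]
grip_width: 0.328
grip_force: 119.3
```

Call:
send_rows(targets=[[0.9,0,0,0,0,0,0],[0.9,0,0,0,0,0,0],[0.9,0,0,0,0,0,0],[0.9,0,0,0,0,0,0],[0.9,0,0,0,0,0,0],[0.9,0,0,0,0,0,0],[0.9,0,0,0,0,0,0],[0.9,0,0,0,0,0,0],[0.9,0,0,0,0,0,0],[0.9,0,0,0,0,0,0]])

```text
time_s: 15.85
eef_pos: [639.0, 276.2, 172.4]
ee_rot: [-0.0, 0.999, 0.043, -0.0]
force: [0.4, 0.5, -4.2]
grip_width: 0.334
grip_force: 119.6
```

```bash
python3 -c "
from h import *
st()"
```

```text
15.85 [639.  276.2 172.4] F [ 0.39  0.47 -4.18] Ttool [-0.0016  0.0717  0.0063] w 0.334 119.6 j [0.24 0.73 0.91 0.   1.5  1.73] toolx 4.9 tilt -0.0
```

Call:
send_rows(targets=[[0.9,0,0,0,0,-0.18,0],[0.9,0,0,0,0,-0.18,0],[0.9,0,0,0,0,-0.18,0],[0.9,0,0,0,0,0,0],[0.9,0,0,0,0,0,0],[0.9,0,0,0,0,0,0],[0.9,0,0,0,0,0,0],[0.9,0,0,0,0,0.18,0],[0.9,0,0,0,0,0.18,0],[0.9,0,0,0,0,0.18,0]])

```text
time_s: 17.1
eef_pos: [628.2, 272.3, 170.1]
ee_rot: [-0.002, 0.999, 0.04, -0.005]
force: [1.2, 0.0, -2.7]
grip_width: 0.332
grip_force: 120.6
```

Call:
send_rows(targets=[[0.9,0,0,0,0,0,0],[0.9,0,0,0,0,0,0],[0.9,0,0,0,0,0,0],[0.9,0,0,0,0,0,0],[0.9,0,0,0,0,0,0],[0.9,0,0,0,0,0,0],[0.9,0,0,0,0,0,0],[0.9,0,0,0,0,0,0],[0.9,0,0,0,0,0,0],[0.9,0,0,0,0,0,0]])

```text
time_s: 18.35
eef_pos: [627.2, 272.1, 167.4]
ee_rot: [-0.002, 0.999, 0.04, -0.01]
force: [0.3, 0.1, -3.7]
grip_width: 0.33
grip_force: 120.7
```

```bash
python3 -c "
from h import *
st()"
```

```text
18.35 [627.2 272.1 167.4] F [ 0.25  0.15 -3.65] Ttool [-0.0286 -0.0081 -0.0449] w 0.33 120.7 j [0.24 0.71 0.95 0.01 1.5  1.73] toolx 4.6 tilt -1.2
```

```bash
cat >> h.py <<'E'
def avg(n=8):
    T=[];F=[]
    for i in range(n):
        ctrl.capture("wrist");s=ctrl.sense();R=Ro.from_quat(np.roll(s["ee_rot"],-1)).as_matrix()
        T.append(R.T@s["wrist_torque"]);F.append(R.T@s["force"])
    st();print("Tavg",np.mean(T,0).round(4),"sd",np.std(T,0).round(4),"F",np.mean(F,0).round(2))
E
python3 -c "
from h import *
avg()"
```

```text
18.75 [627.2 272.  167.4] F [ 0.21 -0.59 -3.66] Ttool [-0.0114 -0.0349 -0.008 ] w 0.329 120.7 j [0.24 0.71 0.95 0.01 1.5  1.73] toolx 4.6 tilt -1.2
Tavg [0.0052 0.0012 0.0189] sd [0.0303 0.0275 0.0194] F [0.18 0.01 3.81]
```

Call:
send_rows(targets=[[0.9,0,0,0,0,0.18,0],[0.9,0,0,0,0,0.18,0],[0.9,0,0,0,0,0.18,0],[0.9,0,0,0,0,0,0],[0.9,0,0,0,0,0,0],[0.9,0,0,0,0,0,0],[0.9,0,0,0,0,0,0],[0.9,0,0,0,0,0,0],[0.9,0,0,0,0,0,0],[0.9,0,0,0,0,0,0]])

```text
time_s: 20.0
eef_pos: [627.2, 272.0, 167.3]
ee_rot: [-0.012, 0.966, 0.038, 0.256]
force: [0.0, 1.8, -3.9]
grip_width: 0.332
grip_force: 120.9
```

```bash
python3 -c "
from h import *
avg(2)"
```

```text
20.1 [627.2 272.1 167.4] F [-0.16  0.4  -3.79] Ttool [ 0.0137 -0.4523 -0.0611] w 0.33 120.9 j [ 0.28  0.43  1.52 -0.15  0.69  1.86] toolx 4.5 tilt 29.7
Tavg [-0.0051 -0.4653  0.0069] sd [0.0188 0.0129 0.0681] F [-1.57 -0.39  3.5 ]
```

Call:
send_rows(targets=[[0.9,0,0,0,0,-0.17,0],[0.9,0,0,0,0,-0.17,0],[0.9,0,0,0,0,-0.17,0],[0.9,0,0,0,0,0,0],[0.9,0,0,0,0,0,0],[0.9,0,0,0,0,0,0],[0.9,0,0,0,0,0,0],[0.9,0,0,0,0,0,0],[0.9,0,0,0,0,0,0],[0.9,0,0,0,0,0,0]])

```text
time_s: 21.35
eef_pos: [627.2, 272.0, 167.3]
ee_rot: [-0.002, 0.999, 0.04, 0.005]
force: [-0.6, -0.1, -4.8]
grip_width: 0.332
grip_force: 120.7
```

```bash
python3 -c "
from h import *
avg()"
```

```text
21.75 [627.2 272.  167.3] F [ 0.21 -0.3  -3.66] Ttool [-0.0477  0.0595  0.0711] w 0.329 120.7 j [0.24 0.69 0.99 0.   1.45 1.73] toolx 4.6 tilt 0.5
Tavg [0.004 0.074 0.007] sd [0.0347 0.0265 0.0467] F [-0.05 -0.05  3.83]
```

Call:
send_rows(targets=[[0.9,-0.03,0.04,0,0,0,0],[0.9,-0.03,0.04,0,0,0,0],[0.9,-0.03,0.04,0,0,0,0],[0.9,-0.03,0.04,0,0,0,0],[0.9,-0.03,0.04,0,0,0,0],[0.9,0,0,0,0,-0.18,0],[0.9,0,0,0,0,-0.18,0],[0.9,0,0,0,0,-0.18,0],[0.9,0,0,0,0,0,0],[0.9,0,0,0,0,0,0]])

```text
time_s: 23.0
eef_pos: [493.9, 60.7, 165.6]
ee_rot: [0.009, 0.965, 0.039, -0.261]
force: [-0.0, -0.4, -2.7]
grip_width: 0.331
grip_force: 120.8
```

Call:
send_rows(targets=[[0.9,0,0,0,0,0,0],[0.9,0,0,0,0,0,0],[0.9,0,0,0,0,0.18,0],[0.9,0,0,0,0,0.18,0],[0.9,0,0,0,0,0.18,0],[0.9,0,0,0,0,0,0],[0.9,0,0,0,0,0,0],[0.9,0,0,0,0,0,0],[0.9,0,0,0,0,0,0],[0.9,0,0,0,0,0,0]])

```text
time_s: 24.25
eef_pos: [493.9, 60.7, 164.9]
ee_rot: [-0.002, 0.999, 0.04, 0.004]
force: [-0.0, 0.4, -4.0]
grip_width: 0.331
grip_force: 120.8
```

```bash
python3 -c "
from h import *
avg()"
```

```text
24.65 [493.7  60.7 165.2] F [-1.13  0.05 -4.01] Ttool [ 0.031  -0.1042  0.012 ] w 0.328 120.8 j [-0.12  0.27  1.64  0.01  1.22  1.37] toolx 4.6 tilt 0.5
Tavg [-0.0172 -0.0346  0.0135] sd [0.0389 0.0346 0.0363] F [-0.1  -0.21  3.92]
```

Call:
send_rows(targets=[[0.9,-0.021,0.052,0,0,0,0],[0.9,-0.021,0.052,0,0,0,0],[0.9,-0.021,0.052,0,0,0,0],[0.9,0,0,0.05,0,0,0],[0.9,0,0,0.05,0,0,0],[0.9,0,0,0.05,0,0,0],[0.9,0,0,0.02,0,0,0],[0.9,0,0,0.01,0,0,0],[0.9,0,0,0,0,0,0],[0.9,0,0,0,0,0,0]])

```text
time_s: 25.9
eef_pos: [445.7, -99.4, -15.1]
ee_rot: [-0.002, 0.999, 0.04, 0.005]
force: [-1.0, 0.2, -3.6]
grip_width: 0.328
grip_force: 120.7
```

```bash
python3 -c "
from h import *
st()"
```

```text
25.9 [445.7 -99.4 -15.1] F [-1.03  0.19 -3.63] Ttool [-0.0018 -0.0048 -0.0615] w 0.328 120.7 j [-0.48  0.47  1.93  0.01  0.74  1.  ] toolx 4.6 tilt 0.6
```

Call:
send_rows(targets=[[0.9,0,0,0.003,0,0,0],[0.9,0,0,0.002,0,0,0],[0.9,0,0,0,0,0,0],[-0.3,0,0,0,0,0,0],[-0.3,0,0,0,0,0,0],[-0.3,0,0,0,0,0,0],[-0.3,0,0,-0.05,0,0,0],[-0.3,0,0,-0.06,0,0,0],[-0.3,0,0,-0.06,0,0,0],[-0.3,0,0,-0.06,0,0,0]])

```text
time_s: 27.15
eef_pos: [442.6, -99.8, 211.1]
ee_rot: [-0.002, 0.999, 0.04, 0.005]
force: [0.4, -0.2, -0.1]
grip_width: 0.651
grip_force: 0.0
```

```bash
python3 -c "
from h import *
st()
c=ctrl.capture('wrist');save(c,'w5')"
```

```text
27.15 [442.6 -99.8 211.1] F [ 0.41 -0.25 -0.08] Ttool [0.0015 0.0586 0.0287] w 0.651 0.0 j [-0.49  0.14  1.68  0.01  1.32  1.  ] toolx 4.6 tilt 0.5
```

View pics/w5.png

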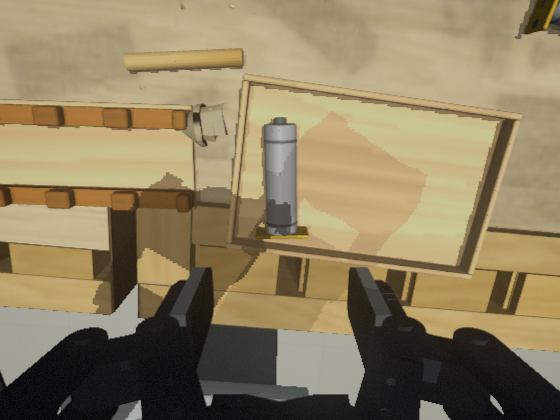

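Call:
send_rows(targets=[[-0.3,0.0245,0.048,0,0,0,0],[-0.3,0.0245,0.048,0,0,0,0],[-0.3,0.0245,0.048,0,0,0,0],[-0.3,0.0245,0.048,0,0,0,0],[-0.3,0.0245,0.048,0,0,0,0],[-0.3,0.0245,0.048,0,0,0,0],[-0.3,0,0,0,0,0,-0.156],[-0.3,0,0,0,0,0,-0.156],[-0.3,0,0,0,0,0,-0.156],[-0.3,0,0,0,0,0,-0.156]])

```text
time_s: 28.45
eef_pos: [612.7, -375.3, 208.4]
ee_rot: [-0.001, 0.938, 0.347, 0.005]
force: [0.9, 0.5, 0.9]
grip_width: 0.65
grip_force: 0.0
```

Call:
send_rows(targets=[[-0.3,0,0,0,0,0,-0.156],[-0.3,0,0,0,0,0,-0.156],[-0.3,0,0,0,0,0,-0.156],[-0.3,0,0,0,0,0,-0.156],[-0.3,0,0,0,0,0,-0.156],[-0.3,0,0,0,0,0,0],[-0.3,0,0,0,0,0,0],[-0.3,0,0,0,0,0,0],[-0.3,0,0,0,0,0,0],[-0.3,0,0,0,0,0,0]])

```text
time_s: 29.7
eef_pos: [612.6, -375.4, 209.2]
ee_rot: [0.001, 0.737, 0.676, 0.005]
force: [-0.1, -0.1, 0.1]
grip_width: 0.653
grip_force: 0.0
```

```bash
python3 -c "
from h import *
st()
c=ctrl.capture('wrist');save(c,'w6')
s=ctrl.sense();print(w2px([*s['eef_pos'][:2],16],c));print(np.linalg.inv(1)if 0 else [ (p,np.round(px2w(p,c,16))) for p in [(280,100),(280,200),(230,150),(330,150),(280,250)]])"
```

```text
29.7 [ 612.6 -375.4  209.2] F [-0.09 -0.06  0.06] Ttool [0.0239 0.0137 0.0131] w 0.653 0.0 j [-0.72  0.78  0.73  0.01  1.63 -0.63] toolx 85.0 tilt 0.3
[278.0038627  174.94588966]
[((280, 100), array([ 621., -304.,   16.])), ((280, 200), array([ 612., -401.,   16.])), ((230, 150), array([ 568., -346.,   16.])), ((330, 150), array([ 666., -355.,   16.])), ((280, 250), array([ 608., -456.,   16.]))]
```

View pics/w6.png

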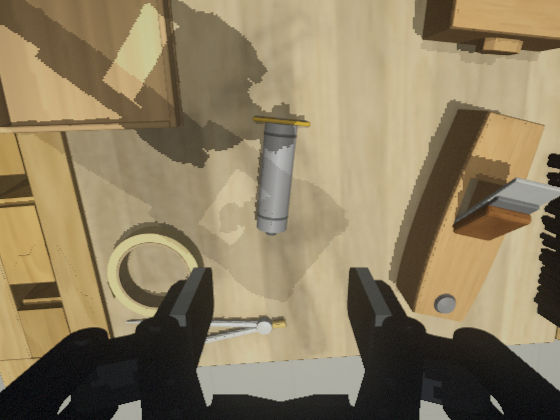

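```bash
python3 -c "
from h import *
c=ctrl.capture('wrist')
a=px2w((281,123),c,16);b=px2w((271,234),c,16);d=a-b;print(a,b,np.linalg.norm(d),np.degrees(np.arctan2(d[1],d[0])),a-58*d/np.linalg.norm(d))"
```

```text
[ 620.02106929 -325.10611439   16.        ] [ 599.78081541 -437.41234227   16.        ] 114.11554099684325 79.78360701899565 [ 609.73382257 -382.18651869   16.        ]
```

Call:
send_rows(targets=[[-0.3,-0.006,-0.0025,0.02,0,0,0],[-0.3,0,0,0.03,0,0,0.09],[-0.3,0,0,0.05,0,0,0],[-0.3,0,0,0.05,0,0,0],[-0.3,0,0,0.05,0,0,0],[-0.3,0,0,0.025,0,0,0],[-0.3,0,0,0.008,0,0,0],[-0.3,0,0,0.003,0,0,0],[-0.3,0,0,0,0,0,0],[-0.3,0,0,0,0,0,0]])

```text
time_s: 31.05
eef_pos: [612.2, -380.4, -25.7]
ee_rot: [0.002, 0.767, 0.642, 0.005]
force: [0.3, 0.5, 0.7]
grip_width: 0.651
grip_force: 0.0
```

Call:
send_rows(targets=[[0.1,0,0,0,0,0,0],[0.9,0,0,0,0,0,0],[0.9,0,0,0,0,0,0],[0.9,0,0,0,0,0,0],[0.9,0,0,-0.02,0,0,0],[0.9,0,0,-0.05,0,0,0],[0.9,0,0,-0.05,0,0,0],[0.9,0,0,-0.06,0,0,0],[0.9,0,0,-0.04,0,0,0],[0.9,0,0,0,0,0,0]])

```text
time_s: 32.3
eef_pos: [610.6, -381.7, 197.3]
ee_rot: [0.004, 0.767, 0.642, 0.005]
force: [-0.2, -0.1, -5.2]
grip_width: 0.33
grip_force: 119.3
```

```bash
python3 -c "
from h import *
st()"
```

```text
32.3 [ 610.6 -381.7  197.3] F [-0.15 -0.11 -5.21] Ttool [ 0.0172 -0.0206 -0.0004] w 0.33 119.3 j [-0.72  0.78  0.76  0.01  1.59 -0.55] toolx 79.9 tilt 0.2
```

Call:
send_rows(targets=[[0.9,0.035,-0.033,0,0,0,0],[0.9,0.035,-0.033,0,0,0,0],[0.9,0.035,-0.033,0,0,0,0],[0.9,0.035,-0.033,0,0,0,0],[0.9,0.035,-0.033,0,0,0,0],[0.9,0,0,0,0,0.18,0],[0.9,0,0,0,0,0.18,0],[0.9,0,0,0,0,0.18,0],[0.9,0,0,0,0,0,0],[0.9,0,0,0,0,0,0]])

```text
time_s: 33.55
eef_pos: [477.7, -179.4, 192.0]
ee_rot: [-0.171, 0.738, 0.619, 0.209]
force: [0.1, 0.6, -3.7]
grip_width: 0.329
grip_force: 119.9
```

```bash
python3 -c "
from h import *
st()"
```

```text
33.55 [ 477.7 -179.4  192. ] F [ 0.12  0.55 -3.71] Ttool [ 0.0349 -0.5603  0.014 ] w 0.329 119.9 j [-0.84  0.42  1.47  0.43  1.6  -0.73] toolx 80.1 tilt 31.3
```

Call:
send_rows(targets=[[0.9,0,0,0,0,0,0],[0.9,0,0,0,0,0,0],[0.9,0,0,0,0,0,0],[0.9,0,0,0,0,-0.18,0],[0.9,0,0,0,0,-0.18,0],[0.9,0,0,0,0,-0.18,0],[0.9,0,0,0,0,0,0],[0.9,0,0,0,0,0,0],[0.9,0,0,0,0,0,0],[0.9,0,0,0,0,0,0]])

```text
time_s: 34.8
eef_pos: [477.9, -180.5, 192.6]
ee_rot: [0.001, 0.767, 0.641, 0.005]
force: [0.4, 0.2, -4.5]
grip_width: 0.326
grip_force: 119.8
```

```bash
python3 -c "
from h import *
avg(10)"
```

```text
35.3 [ 478.1 -179.8  192.9] F [-0.31 -0.2  -3.68] Ttool [ 0.0283  0.0824 -0.0254] w 0.328 119.8 j [-0.59  0.28  1.55  0.01  1.3  -0.42] toolx 79.9 tilt 0.4
Tavg [-0.0119  0.0251  0.0037] sd [0.0344 0.0334 0.0324] F [0.08 0.16 4.06]
```

Call:
send_rows(targets=[[0.9,0,0,0,0,-0.18,0],[0.9,0,0,0,0,-0.18,0],[0.9,0,0,0,0,-0.18,0],[0.9,0,0,0,0,0,0],[0.9,0,0,0,0,0,0],[0.9,0,0,0,0,0,0],[0.9,0,0,0,0,0,0],[0.9,0,0,0,0,0,0],[0.9,0,0,0,0,0,0],[0.9,0,0,0,0,0,0]])

```text
time_s: 36.55
eef_pos: [478.1, -179.8, 192.9]
ee_rot: [0.172, 0.74, 0.618, -0.2]
force: [0.4, 0.1, -4.8]
grip_width: 0.326
grip_force: 120.0
```

```bash
python3 -c "
from h import *
st()"
```

```text
36.55 [ 478.1 -179.8  192.9] F [ 0.38  0.08 -4.84] Ttool [0.0272 0.499  0.0215] w 0.326 120.0 j [-0.3   0.31  1.63 -0.57  1.19  0.09] toolx 79.6 tilt -30.6
```

Call:
send_rows(targets=[[0.9,0,0,0,0,0.18,0],[0.9,0,0,0,0,0.18,0],[0.9,0,0,0,0,0.18,0],[0.9,0,0,0,0,0,0],[0.9,0,0,0,0,0,0],[0.9,0,0,0,0,0,0],[0.9,0,0,0,0,0,0],[0.9,0,0,0,0,0,0],[0.9,0,0,0,0,0,0],[0.9,0,0,0,0,0,0]])

```text
time_s: 37.8
eef_pos: [478.1, -179.8, 192.9]
ee_rot: [0.001, 0.767, 0.642, 0.005]
force: [0.3, 1.0, -3.5]
grip_width: 0.328
grip_force: 119.9
```

```bash
python3 -c "
from h import *
avg(10)"
```

```text
38.3 [ 478.1 -179.8  192.9] F [ 0.16 -1.1  -3.98] Ttool [-0.0067 -0.0328  0.0153] w 0.328 119.9 j [-0.59  0.28  1.55  0.01  1.3  -0.42] toolx 79.9 tilt 0.4
Tavg [ 0.0064 -0.0772 -0.0079] sd [0.019  0.026  0.0278] F [-0.01  0.21  3.71]
```

Call:
send_rows(targets=[[0.9,0,-0.034,0,0,0,0],[0.9,0,0,0,0,0,0.174],[0.9,0,0,0,0,0,0.174],[0.9,0,0,0,0,0,0.174],[0.9,0,0,0,0,0,0.174],[0.9,0,0,0,0,0,0.174],[0.9,0,0,0,0,0,0.174],[0.9,0,0,0,0,0,0.174],[0.9,0,0,0,0,0,0.174],[0.9,0,0,0,0,0,0]])

```text
time_s: 39.55
eef_pos: [444.6, -173.8, 192.7]
ee_rot: [-0.002, 1.0, 0.002, 0.004]
force: [0.0, 0.8, -4.5]
grip_width: 0.328
grip_force: 120.4
```

Call:
send_rows(targets=[[0.9,0,0,0.05,0,0,0],[0.9,0,0,0.05,0,0,0],[0.9,0,0,0.05,0,0,0],[0.9,0,0,0.04,0,0,0],[0.9,0,0,0.01,0,0,0],[0.9,0,0,0.008,0,0,0],[0.9,0,0,0.003,0,0,0],[0.9,0,0,0.002,0,0,0],[0.9,0,0,0,0,0,0],[0.9,0,0,0,0,0,0]])

```text
time_s: 40.8
eef_pos: [447.0, -173.2, -19.7]
ee_rot: [-0.002, 1.0, 0.001, 0.005]
force: [0.5, -0.7, 0.9]
grip_width: 0.327
grip_force: 120.9
```

Call:
send_rows(targets=[[-0.3,0,0,0,0,0,0],[-0.3,0,0,0,0,0,0],[-0.3,0,0,0,0,0,0],[-0.3,0,0,-0.05,0,0,0],[-0.3,0,0,-0.06,0,0,0],[-0.3,0,0,-0.06,0,0,0],[-0.3,0,0,-0.06,0,0,0],[-0.3,0.03,-0.043,0,0,0,0],[-0.3,0.03,-0.043,0,0,0,0],[-0.3,0.03,-0.043,0,0,0,0]])

```text
time_s: 42.05
eef_pos: [534.9, -43.3, 211.2]
ee_rot: [-0.002, 1.0, 0.001, 0.005]
force: [0.5, -0.6, 0.1]
grip_width: 0.651
grip_force: 0.0
```

Call:
send_rows(targets=[[-0.3,0.03,-0.043,0,0,0,0],[-0.3,0.03,-0.043,0,0,0,0],[-0.3,0.03,-0.043,0,0,0,0],[-0.3,0.03,-0.043,0,0,0,0],[-0.3,0,0,0,0,0,-0.175],[-0.3,0,0,0,0,0,-0.175],[-0.3,0,0,0,0,0,-0.175],[-0.3,0,0,0,0,0,-0.175],[-0.3,0,0,0,0,0,-0.175],[-0.3,0,0,0,0,0,-0.175]])

```text
time_s: 43.3
eef_pos: [653.7, 127.6, 212.7]
ee_rot: [0.0, 0.863, 0.505, 0.005]
force: [0.7, -0.2, 0.6]
grip_width: 0.648
grip_force: 0.0
```

Call:
send_rows(targets=[[-0.3,0,0,0,0,0,-0.175],[-0.3,0,0,0,0,0,-0.175],[-0.3,0,0,0,0,0,-0.175],[-0.3,0,0,0,0,0,-0.175],[-0.3,0,0,0,0,0,-0.175],[-0.3,0,0,0,0,0,-0.175],[-0.3,0,0,0,0,0,-0.175],[-0.3,0,0,0,0,0,-0.175],[-0.3,0,0,0,0,0,0],[-0.3,0,0,0,0,0,0]])

```text
time_s: 44.55
eef_pos: [653.7, 127.6, 212.8]
ee_rot: [0.003, 0.339, 0.941, 0.004]
force: [-0.3, 0.4, -0.6]
grip_width: 0.651
grip_force: 0.0
```

```bash
python3 -c "
from h import *
st()
c=ctrl.capture('wrist');save(c,'w7')"
```

```text
44.55 [653.7 127.6 212.8] F [-0.33  0.39 -0.64] Ttool [ 0.0184 -0.004  -0.0205] w 0.651 0.0 j [ 0.02  0.63  0.98  0.    1.52 -0.86] toolx 140.3 tilt -0.2
```

View pics/w7.png

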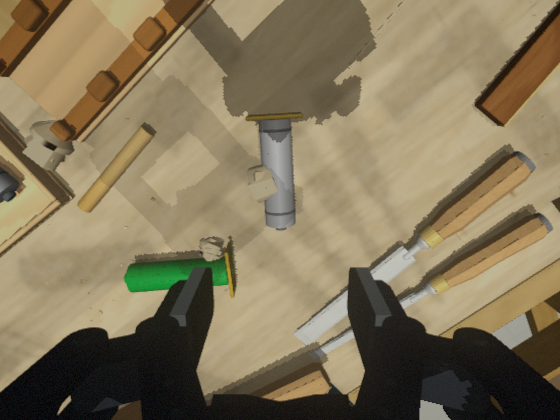

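```bash
python3 -c "
from h import *
c=ctrl.capture('wrist')
a=px2w((275,119),c,16);b=px2w((281,228),c,16);d=a-b;n=np.linalg.norm(d);u=d/n;m=a-58*u
print(a,b,n,np.degrees(np.arctan2(d[1],d[0])),'mid',m,'grip',m+28*u)
s=ctrl.sense();R=Ro.from_quat(np.roll(s['ee_rot'],-1)).as_matrix();print((R.T@(m+28*u-s['eef_pos'])))"
```

```text
[611.2692305  158.34767688  16.        ] [701.31149014  91.36628943  16.        ] 112.22350371362442 143.35487070927903 mid [657.8053917  123.72996897  16.        ] grip [635.33965871 140.44196589  16.        ]
[ 23.11773495  -3.61423744 196.72044365]
```

Call:
send_rows(targets=[[-0.3,0.025,-0.004,0.02,0,0,0],[-0.3,0,0,0.03,0,0,-0.05],[-0.3,0,0,0.05,0,0,0],[-0.3,0,0,0.05,0,0,0],[-0.3,0,0,0.05,0,0,0],[-0.3,0,0,0.03,0,0,0],[-0.3,0,0,0.007,0,0,0],[-0.3,0,0,0.003,0,0,0],[-0.3,0,0,0,0,0,0],[-0.3,0,0,0,0,0,0]])

```text
time_s: 45.9
eef_pos: [634.7, 141.5, -26.1]
ee_rot: [0.004, 0.314, 0.949, 0.004]
force: [-0.7, 0.9, -0.5]
grip_width: 0.651
grip_force: 0.0
```

Call:
send_rows(targets=[[0.1,0,0,0,0,0,0],[0.9,0,0,0,0,0,0],[0.9,0,0,0,0,0,0],[0.9,0,0,0,0,0,0],[0.9,0,0,-0.02,0,0,0],[0.9,0,0,-0.05,0,0,0],[0.9,0,0,-0.05,0,0,0],[0.9,0,0,-0.06,0,0,0],[0.9,0,0,-0.04,0,0,0],[0.9,0,0,0,0,0,0]])

```text
time_s: 47.15
eef_pos: [633.1, 140.6, 196.7]
ee_rot: [0.007, 0.314, 0.949, 0.005]
force: [0.9, -0.7, -4.3]
grip_width: 0.328
grip_force: 119.2
```

```bash
python3 -c "
from h import *
avg(3)
c=ctrl.capture('wrist');save(c,'w8')"
```

```text
47.3 [631.1 140.4 190.6] F [-0.88  0.16 -4.04] Ttool [-0.0062  0.0575  0.0021] w 0.327 119.2 j [ 0.04  0.59  1.1   0.    1.45 -0.9 ] toolx 143.4 tilt -0.1
Tavg [0.0126 0.0788 0.0043] sd [0.0173 0.0253 0.0034] F [ 0.14 -0.58  4.82]
```

View pics/w8.png

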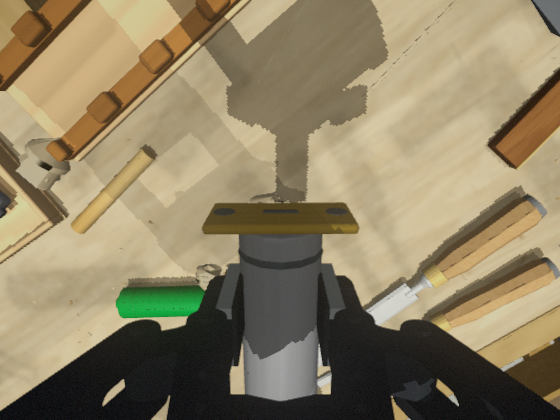

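Call:
send_rows(targets=[[0.9,0.014,-0.036,0,0,0,0],[0.9,0.014,-0.036,0,0,0,0],[0.9,0.014,-0.036,0,0,0,0],[0.9,0.014,-0.036,0,0,0,0],[0.9,0,0,0,0,0.18,0],[0.9,0,0,0,0,0.18,0],[0.9,0,0,0,0,0.18,0],[0.9,0,0,0,0,0,0],[0.9,0,0,0,0,0,0],[0.9,0,0,0,0,0,0]])

```text
time_s: 48.6
eef_pos: [501.0, 58.9, 192.0]
ee_rot: [-0.249, 0.301, 0.916, 0.087]
force: [0.1, 0.0, -3.5]
grip_width: 0.335
grip_force: 119.8
```

```bash
python3 -c "
from h import *
st()"
```

```text
48.6 [501.   58.9 192. ] F [ 0.07  0.02 -3.51] Ttool [ 0.0227 -0.4243  0.0178] w 0.335 119.8 j [-0.24  0.55  1.26  0.21  1.82 -1.17] toolx 143.8 tilt 30.5
```

Call:
send_rows(targets=[[0.9,0,0,0,0,0,0],[0.9,0,0,0,0,0,0],[0.9,0,0,0,0,0,0],[0.9,0,0,0,0,-0.18,0],[0.9,0,0,0,0,-0.18,0],[0.9,0,0,0,0,-0.18,0],[0.9,0,0,0,0,0,0],[0.9,0,0,0,0,0,0],[0.9,0,0,0,0,0,0],[0.9,0,0,0,0,0,0]])

```text
time_s: 49.85
eef_pos: [501.5, 57.8, 190.8]
ee_rot: [0.003, 0.315, 0.949, 0.004]
force: [-0.7, 0.6, -3.1]
grip_width: 0.33
grip_force: 120.1
```

```bash
python3 -c "
from h import *
avg(12)"
```

```text
50.45 [501.2  58.3 191.2] F [-0.43  0.29 -4.67] Ttool [0.0185 0.1714 0.0247] w 0.33 120.1 j [-0.12  0.27  1.58  0.01  1.29 -1.05] toolx 143.4 tilt -0.2
Tavg [0.0141 0.1311 0.0018] sd [0.0178 0.0253 0.0284] F [ 0.37 -0.03  3.87]
```

Call:
send_rows(targets=[[0.9,0,0,0,0,-0.18,0],[0.9,0,0,0,0,-0.18,0],[0.9,0,0,0,0,-0.18,0],[0.9,0,0,0,0,0,0],[0.9,0,0,0,0,0,0],[0.9,0,0,0,0,0,0],[0.9,0,0,0,0,0,0],[0.9,0,0,0,0,0,0],[0.9,0,0,0,0,0,0],[0.9,0,0,0,0,0,0]])

```text
time_s: 51.7
eef_pos: [501.3, 58.3, 191.2]
ee_rot: [0.257, 0.304, 0.914, -0.08]
force: [0.0, 0.2, -3.8]
grip_width: 0.334
grip_force: 120.1
```

```bash
python3 -c "
from h import *
st()"
```

```text
51.7 [501.3  58.3 191.2] F [ 0.    0.22 -3.82] Ttool [0.0201 0.6514 0.033 ] w 0.334 120.1 j [ 0.08  0.1   1.9  -0.5   0.78 -0.56] toolx 143.1 tilt -31.2
```

Call:
send_rows(targets=[[0.9,0,0,0,0,0.18,0],[0.9,0,0,0,0,0.18,0],[0.9,0,0,0,0,0.18,0],[0.9,0,0,0,0,0,0],[0.9,0,0,0,0,0,0],[0.9,0,0,0,0,0,0],[0.9,0,0,0,0,0,0],[0.9,0,0,0,0,0,0],[0.9,0,0,0,0,0,0],[0.9,0,0,0,0,0,0]])

```text
time_s: 52.95
eef_pos: [501.2, 58.3, 191.2]
ee_rot: [0.004, 0.314, 0.949, 0.004]
force: [-0.5, 0.1, -3.1]
grip_width: 0.328
grip_force: 119.8
```

```bash
python3 -c "
from h import *
avg(12)"
```

```text
53.55 [501.2  58.3 191.2] F [ 0.79 -0.21 -4.13] Ttool [0.015  0.0098 0.0134] w 0.329 119.8 j [-0.12  0.27  1.58  0.01  1.29 -1.05] toolx 143.4 tilt -0.2
Tavg [0.0059 0.0471 0.0087] sd [0.0248 0.0244 0.0227] F [-0.13  0.2   3.81]
```

Call:
send_rows(targets=[[0.9,0,0,0,0,0.18,0],[0.9,0,0,0,0,0.18,0],[0.9,0,0,0,0,0.18,0],[0.9,0,0,0,0,0.1,0],[0.9,0,0,0,0,0,0],[0.9,0,0,0,0,0,0],[0.9,0,0,0,0,0,0],[0.9,0,0,0,0,0,0],[0.9,0,0,0,0,0,0],[0.9,0,0,0,0,0,0]])

```text
time_s: 54.8
eef_pos: [501.2, 58.4, 191.3]
ee_rot: [-0.295, 0.297, 0.902, 0.102]
force: [0.3, 0.1, -4.5]
grip_width: 0.331
grip_force: 119.8
```

Call:
send_rows(targets=[[0.9,0,0,0,0,-0.1,0],[0.9,0,0,0,0,-0.18,0],[0.9,0,0,0,0,-0.18,0],[0.9,0,0,0,0,-0.18,0],[0.9,0,0,0,0,0,0],[0.9,0,0,0,0,0,0],[0.9,0,0,0,0,0,0],[0.9,0,0,0,0,0,0],[0.9,0,0,0,0,0,0],[0.9,0,0,0,0,0,0]])

```text
time_s: 56.05
eef_pos: [501.3, 58.2, 191.1]
ee_rot: [0.003, 0.314, 0.949, 0.004]
force: [-0.4, 0.2, -3.6]
grip_width: 0.331
grip_force: 120.1
```

```bash
python3 -c "
from h import *
avg(14)"
```

```text
56.75 [501.3  58.3 191.2] F [-0.76 -0.63 -3.39] Ttool [ 0.0021  0.151  -0.0195] w 0.329 120.1 j [-0.12  0.27  1.58  0.01  1.29 -1.05] toolx 143.4 tilt -0.3
Tavg [ 0.0039  0.1291 -0.0051] sd [0.0266 0.02   0.0236] F [ 0.17 -0.03  3.79]
```

Call:
send_rows(targets=[[0.9,0,0,0,0,-0.18,0],[0.9,0,0,0,0,-0.18,0],[0.9,0,0,0,0,-0.18,0],[0.9,0,0,0,0,-0.1,0],[0.9,0,0,0,0,0,0],[0.9,0,0,0,0,0,0],[0.9,0,0,0,0,0,0],[0.9,0,0,0,0,0,0],[0.9,0,0,0,0,0,0],[0.9,0,0,0,0,0,0]])

```text
time_s: 58.0
eef_pos: [501.3, 58.3, 191.2]
ee_rot: [0.302, 0.299, 0.9, -0.095]
force: [-0.7, -1.0, -3.8]
grip_width: 0.336
grip_force: 120.1
```

Call:
send_rows(targets=[[0.9,0,0,0,0,0.1,0],[0.9,0,0,0,0,0.18,0],[0.9,0,0,0,0,0.18,0],[0.9,0,0,0,0,0.18,0],[0.9,0,0,0,0,0,0],[0.9,0,0,0,0,0,0],[0.9,0,0,0,0,0,0],[0.9,0,0,0,0,0,0],[0.9,0,0,0,0,0,0],[0.9,0,0,0,0,0,0]])

```text
time_s: 59.25
eef_pos: [501.2, 58.4, 191.3]
ee_rot: [0.004, 0.314, 0.949, 0.004]
force: [0.1, 0.4, -3.7]
grip_width: 0.33
grip_force: 119.8
```

```bash
python3 -c "
from h import *
avg(14)"
```

```text
59.95 [501.2  58.3 191.2] F [ 0.82  0.34 -3.7 ] Ttool [ 0.025   0.0583 -0.0048] w 0.33 119.8 j [-0.12  0.27  1.58  0.01  1.29 -1.05] toolx 143.4 tilt -0.2
Tavg [0.0137 0.0408 0.0048] sd [0.0193 0.0261 0.0288] F [-0.36  0.04  3.66]
```

Call:
send_rows(targets=[[0.9,-0.0164,-0.042,0,0,0,0],[0.9,-0.0164,-0.042,0,0,0,0],[0.9,-0.0164,-0.042,0,0,0,0],[0.9,-0.0164,-0.042,0,0,0,0],[0.9,-0.0164,-0.042,0,0,0,0],[0.9,-0.0164,-0.042,0,0,0,0],[0.9,-0.0164,-0.042,0,0,0,0],[0.9,0,0,0,0,0,-0.16],[0.9,0,0,0,0,0,-0.16],[0.9,0,0,0,0,0,-0.16]])

```text
time_s: 61.2
eef_pos: [417.9, -246.3, 189.1]
ee_rot: [0.004, 0.077, 0.997, 0.003]
force: [0.1, 0.2, -3.4]
grip_width: 0.332
grip_force: 120.3
```

Call:
send_rows(targets=[[0.9,0,0,0,0,0,-0.16],[0.9,0,0,0.02,0,0,0],[0.9,0,0,0.03,0,0,0],[0.9,0,0,0.05,0,0,0],[0.9,0,0,0.04,0,0,0],[0.9,0,0,0,0,0,0],[0.9,0,0,0,0,0,0],[0.9,0,0,0,0,0,0],[0.9,0,0,0,0,0,0],[0.9,0,0,0,0,0,0]])

```text
time_s: 62.45
eef_pos: [419.4, -245.6, 49.5]
ee_rot: [0.005, -0.0, 1.0, 0.002]
force: [0.7, -0.3, -4.6]
grip_width: 0.329
grip_force: 120.2
```

```bash
python3 -c "
from h import *
st()"
```

```text
62.45 [ 419.4 -245.6   49.5] F [ 0.66 -0.26 -4.58] Ttool [ 0.0206  0.0402 -0.0319] w 0.329 120.2 j [-0.78  0.4   1.8   0.01  0.94 -2.36] toolx -180.0 tilt -0.5
```

Call:
send_rows(targets=[[0.9,0,0,0.04,0,0,0],[0.9,0,0,0.015,0,0,0],[0.9,0,0,0.01,0,0,0],[0.9,0,0,0.003,0,0,0],[0.9,0,0,0,0,0,0],[-0.3,0,0,0,0,0,0],[-0.3,0,0,0,0,0,0],[-0.3,0,0,0,0,0,0],[-0.3,0,0,-0.03,0,0,0],[-0.3,0,0,-0.05,0,0,0]])

```text
time_s: 63.7
eef_pos: [418.4, -244.9, 61.2]
ee_rot: [0.003, -0.0, 1.0, 0.003]
force: [-0.2, -0.4, 0.4]
grip_width: 0.652
grip_force: 0.0
```

Call:
send_rows(targets=[[-0.3,0,0,-0.06,0,0,0],[-0.3,0,0,-0.06,0,0,0],[-0.3,0,0,-0.04,0,0,0],[-0.3,0.06,0,0,0,0,0],[-0.3,0,0,0,0,0.18,0],[-0.3,0,0,0,0,0.18,0],[-0.3,0,0,0,0,0.18,0],[-0.3,0,0,0,0,0,0],[-0.3,0,0,0,0,0,0],[-0.3,0,0,0,0,0,0]])

```text
time_s: 64.95
eef_pos: [357.3, -246.5, 221.4]
ee_rot: [-0.261, -0.0, 0.965, 0.002]
force: [0.0, -0.9, 0.4]
grip_width: 0.649
grip_force: 0.0
```

Call:
send_rows(targets=[[-0.3,0,0,0,0,0,0],[-0.3,0,0,0,0,-0.18,0],[-0.3,0,0,0,0,-0.18,0],[-0.3,0,0,0,0,-0.18,0],[-0.3,0,0,0,0,0,0],[-0.3,0,0,0,0,0,0],[-0.3,0,0,0,0,0,0],[-0.3,0,0,0,0,0,0],[-0.3,0,0,0,0,0,0],[-0.3,0,0,0,0,0,0]])

```text
time_s: 66.2
eef_pos: [357.8, -246.2, 220.4]
ee_rot: [0.004, -0.001, 1.0, 0.002]
force: [-0.3, 0.2, -0.0]
grip_width: 0.65
grip_force: 0.0
```

```bash
python3 -c "
from h import *
avg(10)"
```

```text
66.7 [ 357.7 -246.3  220.5] F [-0.12  0.35  0.67] Ttool [0.0276 0.0566 0.0033] w 0.644 0.0 j [-0.88  0.09  1.71  0.01  1.34 -2.45] toolx -180.0 tilt -0.5
Tavg [0.0057 0.0025 0.0054] sd [0.025  0.0317 0.0239] F [0.02 0.08 0.03]
```

Call:
send_rows(targets=[[-0.3,0,0,0,0,-0.18,0],[-0.3,0,0,0,0,-0.18,0],[-0.3,0,0,0,0,-0.18,0],[-0.3,0,0,0,0,0,0],[-0.3,0,0,0,0,0,0],[-0.3,0,0,0,0,0,0],[-0.3,0,0,0,0,0.18,0],[-0.3,0,0,0,0,0.18,0],[-0.3,0,0,0,0,0.18,0],[-0.3,0,0,0,0,0,0]])

```text
time_s: 67.95
eef_pos: [380.8, -234.0, 233.2]
ee_rot: [-0.012, 0.011, 1.0, 0.004]
force: [-0.1, 1.1, 0.2]
grip_width: 0.654
grip_force: 0.0
```

```bash
python3 -c "
from h import *
avg(10)
c=ctrl.capture('wrist');d=ctrl.capture('side')
o=np.zeros((600,800,3),np.uint8);o[:420,:560]=c['img'];o[420:,:300]=cv2.resize(np.array(d['img'])[200:340,160:370],(300,180));o[:200,560:]=cv2.resize(np.array(d['img'])[100:220,210:354],(240,200))
cv2.imwrite('pics/w9.png',o[:,:,::-1])"
```

```text
68.45 [ 378.8 -234.4  234.3] F [-0.4   0.55 -0.92] Ttool [-0.0123 -0.0074  0.042 ] w 0.652 0.0 j [-0.81  0.12  1.64 -0.01  1.4  -2.35] toolx 178.4 tilt 1.2
Tavg [-0.0077 -0.0105  0.0132] sd [0.0249 0.0284 0.0372] F [0.06 0.07 0.2 ]
```

View pics/w9.png

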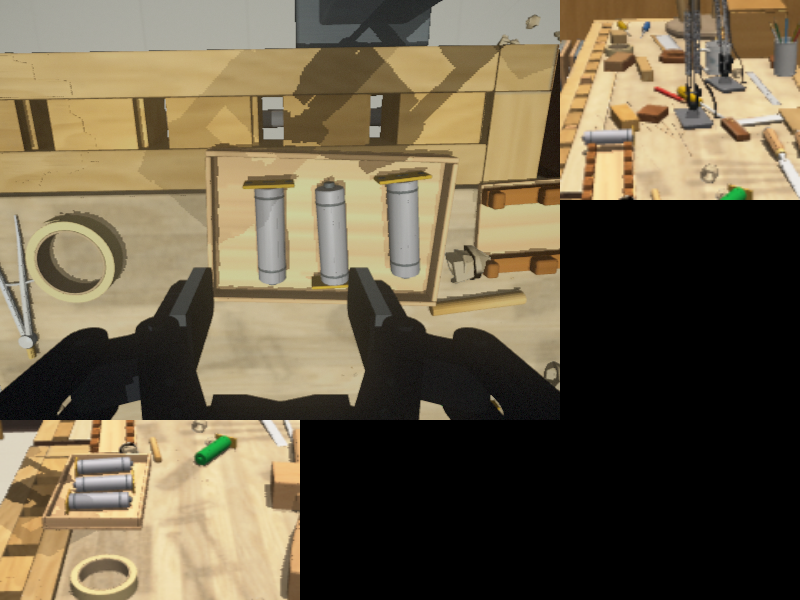

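```bash
python3 -c "
from h import *
print(ctrl.finish_job())"
```

```text
the job is handed in; nothing more can be done
None
```

All three loose closers I found tested as broken (level-moment shifts of 0.09–0.11 N m, against about 0.01 N m with the gripper empty). They now lie in the returns tray, the sample is untouched in its saddle, and the job is handed in; no verdict came back.

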